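Lift a formed bracket out of the press die and lay it on the checking plate

ROBOT

A 7-joint arm with a two-finger parallel gripper is mounted at the origin on the work surface. World frame = base frame: x ahead of the robot, y to its left, z up, the work surface at z = 0. Lengths are in m, angles in rad, forces in N, time in s.
With the tool pointing down it reaches from about 0.425 to 0.875 m from the base axis. Payload 4.7 kg.
Tool frame: the origin (TCP) lies at the very end of the fingers, on their centre line; the grasp point (between the pads) lies 19 mm behind it (grip_point_offset is the distance from the TCP to the grasp point, in m); x points along the fingers, z is the direction in which the jaws open and shut, and the axes are right-handed (so a half turn about x gives the same grasp; the last joint's range is limited). The gripper opens to 87 mm and grips with 3 to 60 N. Pads are 19 mm wide; open, the fingers measure 117 mm over their backs; the gripper's body (75 mm by 190 mm) begins 51 mm behind the grasp point.
Start: joints at [1.278, 0.321, -0.07, 1.45, 0.023, 1.371, -0.057], TCP at [0.196, -0.62, 0.223] pointing down, gripper open.
Joint ranges: [-2.86, 2.86], [-0.3, 2.09], [-1.38, 1.24], [0.06, 2.45], [-1.56, 4.7], [0.09, 2.05], [-2.69, 2.69]. Speed limits (rad/s): [2.57, 2.57, 3.14, 3.14, 3.14, 3.14, 3.14].

INTERFACE

Orientations are given as a rotation vector (axis times angle).
In Python, from bench import get_state, get_image, calibration, close_job, grip_point_offset gives the robot as it stands.
- The arm moves only by the tool play_rows, never from a script. Its argument "targets" is a list of rows, each an object with "claw": the closure, from 0 (fully open) to 1 (shut); "linear": the shift along the tool's x, y, z as a fraction of full scale, a list of three; "rotation": the turn, a rotation vector about the tool's x, y, z as a fraction of full scale, a list of three. In form: [{"claw": claw, "linear": [x, y, z], "rotation": [wx, wy, wz]}, ...]. A call has 1 to 10 rows; each row shifts and turns the pose as measured when the row begins, along the tool's axes as they then stand; what a row does not reach is not made up. Full scale, the value 1, is 2.5 cm for a shift and 90 degrees for a turn. A row lasts 1/12 s, in which the tool goes at most 41.7 mm and 7.16 degrees, less where a joint would pass 70% of its speed; a pose out of reach is approached as far as the arm can. A call with a number of a shift or a turn outside -1 to 1 is refused whole. A call with a gripper value outside its range is refused whole. The fingers move at their own pace and stop on an object; "newtons" is the grip in N (left out, the last holds). Time passes only in rows, so rows that do not move let the fingers close. It gives the time, the measured TCP pose, the force and the opening at its end, in the units of the state.
- get_state(): the state, without advancing time (a new reading comes with each control period).
- get_image(name): name is "scene" or "top" or "wrist"; returns the picture (384x512x3 uint8, blue, green, red); there is no depth.
- calibration(name): a dict with "fx", "fy", "cx", "cy" (pixels), "dist_coeffs" ([k1, k2, p1, p2, k3] as OpenCV has them; the pictures are not rectified), "rvec" (rotation vector, rad) and "tvec" (3), from world to camera coordinates, as OpenCV has them; the wrist camera has in their place "hand_eye" (4x4, takes a point from camera to tool coordinates, whose origin is the TCP and whose axes are the tool frame's). Camera axes: x right, y down, z forward; pixel columns grow to the right and rows downward; lengths in m; the calibration is good to about 2 mm. A picture is of the moment at which its call begins: read the wrist's pose just before it. calibration takes no time and is no camera call.
- close_job(): hands the job in, once; it reports no verdict.
The state is a dict: "time": time; "joint_positions": joint angles; "qd": joint speeds; "joint_torque": joint torques, N m; "position": TCP position; "tool_rot": TCP orientation; "ft_force": force on the tool from outside, world axes, zero at the start; "torque": the same for the moment, N m; "grip_width": opening from 0.0 (shut) to 1.0 (fully open).
Only numpy, scipy, OpenCV 4.12 (cv2) and the standard library are available. Lean on these libraries where they do the work, as an engineer would, in place of code of your own. Each camera call takes 0.05 s, during which the arm holds its last target. There are 200 camera calls.

TASK

Lift the formed channel bracket out of the die cavity it sits in and lay it flat, flanges up, in the middle of the steel checking plate, its long side running along the plate's fence. Set it down rather than dropping it, and leave the flat blank on the other die and the other things on the bench where they are.

Things in the scene. Friction and masses are not known exactly. Their poses are not given: they have to be found in the camera images.
- bracket: Formed bright steel channel, 220 g, 4 mm sheet: base 90 (x) x 50 (y) mm; two upright flanges along the long sides, each 60 mm long (centred), outer faces 50 mm apart, tops 38 mm above the underside. Origin: centre of the underside, z up. It starts flanges up on the floor of the cavity of 'die', 2 mm play all round, its flanges standing 16 mm above the die's top face.
- die: Dark steel die block, fixed, 150 (x) x 130 (y) x 45 mm high. Centred in its top an open cavity 94 (x) x 54 (y) mm, 22 mm deep. On the top two guide pillars, 16 mm across, 30 mm high, at (63, 52) and (-63, -52) mm; bolt heads 5 mm high at (63, -40) and (-63, 40). Origin: centre of the underside, z up. The cavity floor is 23 mm above the bench. This die holds the bracket.
- spare_die: Dark steel die block, fixed, 150 (x) x 130 (y) x 45 mm high. Centred in its top an open cavity 94 (x) x 54 (y) mm, 22 mm deep. On the top two guide pillars, 16 mm across, 30 mm high, at (63, 52) and (-63, -52) mm; bolt heads 5 mm high at (63, -40) and (-63, 40). Origin: centre of the underside, z up. This twin carries the flat blank.
- blank: Bystander, to be left where it is: flat, not yet formed bright steel blank, 4 mm thick, cross-shaped: 90 (its x) x 50 mm and 60 x 114 (its y) mm. It lies on the top face of 'spare_die', over the cavity. Origin: centre of the underside.
- plate: Plain grey steel checking plate, fixed, 160 (x) x 120 (y) x 12 mm, with a low straight fence all along its long +y edge (8 mm wide, rising 10 mm above the plate's top). Origin: centre of the underside, z up; top face at z = 12 mm, free from y = -60 to y = +52 mm.
- wrench: Bystander, to be left where it is: 150 mm steel open-ended wrench lying flat on the bench, between the dies on the robot's side. Origin at its middle, on the underside; x along it.
- marker: Bystander, to be left where it is: 110 x 14 x 14 mm black marker lying flat, near the wrench. Origin at its middle, on the underside; x along it.
- collar: Bystander, to be left where it is: thick steel ring 52 mm across, 22 mm high, lying flat on the far left of the bench. Origin: centre of the underside.
- tin: Bystander, to be left where it is: small open steel tin 72 mm across, 45 mm high, on the far right of the bench. Origin: centre of the underside.
There are look-alikes about, which are no part of the job. What is meant by the plate is not black, and is the larger of those in its own colour. Leave any blue look-alike of the bracket alone.

How it is judged:
On the way:
1. the bracket is held in the gripper, lifted clear above the die's top face (z of bracket in the frame of die above 0.052 m and contact force between bracket and the fingers above 0.5 N), for 0.2 s.
At the end, for the whole second after the job is handed in: Bracket at rest flat on the plate (0.08 rad), flanges up, underside 9-15 mm above the bench, origin within 30 mm of the plate's middle along the fence and -24 to +18 mm across it, long side within 0.26 rad of the fence. Blank within 20 mm, wrench, marker, collar and tin within 30 mm of their starts (x of bracket in the frame of plate between -0.03 and 0.03 m and y of bracket in the frame of plate between -0.024 and 0.018 m and z of bracket in the frame of plate between 0.009 and 0.015 m and angle between bracket's own z axis and vertical below 0.08 rad and angle between the x axis of bracket and the x axis of plate, either way round below 0.26 rad and linear speed of bracket below 0.01 m/s and angular speed of bracket below 0.1 rad/s and distance of blank from where it was at the start of the episode below 0.02 m and distance of each of wrench, marker, collar, tin from where it was at the start of the episode below 0.03 m); the robot touches nothing.
It fails at once if the bracket dropped or thrown (moving faster than 0.5 m/s with no finger touching it) (linear speed of bracket above 0.5 m/s and contact force between bracket and the fingers below 0.05 N).
It fails at once if the flat blank moved more than 20 mm (distance of blank from where it was at the start of the episode above 0.02 m).
It fails at once if the wrench, marker, collar or tin moved more than 30 mm (distance of any of wrench, marker, collar, tin from where it was at the start of the episode above 0.03 m).
It also fails if it takes over 38 s, if anything falls off the work surface, if the arm or the gripper's body presses on something with over 40 N, if the wrist force passes 120 N, or if a joint passes its speed limit or range.

## Working session

There is one attempt and no reset: what is moved stays moved. The work goes in short steps, Python scripts to look and compute and a tool call to move; the robot and the scene stay as the last step left them, time stands still between calls to the robot, and variables do not carry over. Pictures are saved under pics/ and viewed, about 8 in all and at most 12, crops included, and the job is handed in when it is done.

Besides the shell and the picture viewer there is one more tool, called after "Emit:" as name(argument=value, ...) on one line, values as JSON. play_rows: Moves the arm, as the interface text tells. Shift numbers are shares of 2.5 cm and turn numbers shares of 90 degrees, none past 1 either way. Its arguments: {"type":"object","properties":{"targets":{"type":"array"},"newtons":{"type":"number"}},"required":["targets"]}

```bash
mkdir -p pics
python3 - <<'E'
from bench import *
import cv2
s=get_state();print(s)
for n in("scene","top"):
    cv2.imwrite(f"pics/{n}0.png",get_image(n)); print(n,calibration(n))
print(calibration("wrist"),grip_point_offset)
E
```

```text
{'time': 0.0, 'joint_positions': array([ 1.2780692 ,  0.32181875, -0.07008065,  1.45166276,  0.0226339 ,
        1.37074367, -0.05688108]), 'qd': array([-0.00147035, -0.000434  ,  0.00104627,  0.00093966,  0.00081174,
       -0.00043818, -0.00099987]), 'joint_torque': array([-1.42497947e-04, -4.91291893e+01, -4.03847108e-01, -3.12533891e+01,
       -6.40511164e-02,  4.35802387e-02,  1.36190197e-04]), 'position': array([ 0.19610273, -0.61915817,  0.22147036]), 'tool_rot': array([ 0.98126788,  1.34049411, -0.9796358 ]), 'ft_force': array([ 0.18767395,  0.67766345, -0.16540656]), 'torque': array([-0.0281846 ,  0.02757763,  0.00522353]), 'grip_width': 1.000805702816476}
scene {'fx': 414.2116731815115, 'fy': 414.2116731815115, 'cx': 252.0171302339389, 'cy': 192.55639530092267, 'dist_coeffs': array([0.05177344, 0.        , 0.        , 0.        , 0.        ]), 'rvec': array([ 2.33335033,  1.213889  , -0.34483781]), 'tvec': array([-0.34161448, -0.27937293,  1.36341101])}
top {'fx': 492.67788171078206, 'fy': 492.67788171078206, 'cx': 255.94061440809625, 'cy': 192.23411280737022, 'dist_coeffs': array([-0.17135698,  0.        ,  0.        ,  0.        ,  0.        ]), 'rvec': array([ 2.17760446, -2.20378586,  0.04574401]), 'tvec': array([0.05713443, 0.49813272, 1.59544392])}
{'fx': 289.47611687652477, 'fy': 289.47611687652477, 'cx': 256.32908555489064, 'cy': 189.57212283619887, 'dist_coeffs': array([-0.06172552,  0.        ,  0.        ,  0.        ,  0.        ]), 'hand_eye': array([[-2.07404963e-03, -2.88145975e-01,  9.57584250e-01,
        -1.62805971e-01],
       [ 2.56121554e-04, -9.57586431e-01, -2.88146077e-01,
         7.91289358e-02],
       [ 9.99997816e-01, -3.52371299e-04,  2.05988218e-03,
         4.63824105e-06],
       [ 0.00000000e+00,  0.00000000e+00,  0.00000000e+00,
         1.00000000e+00]])} 0.0187
```

View pics/scene0.png

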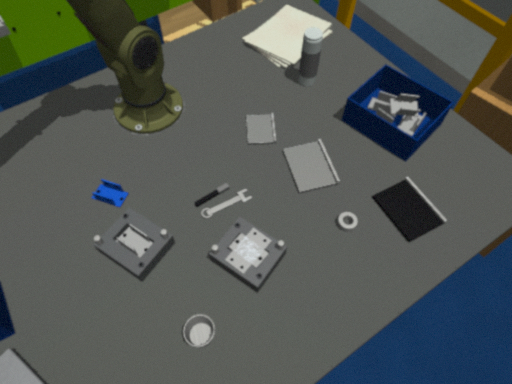

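View pics/top0.png

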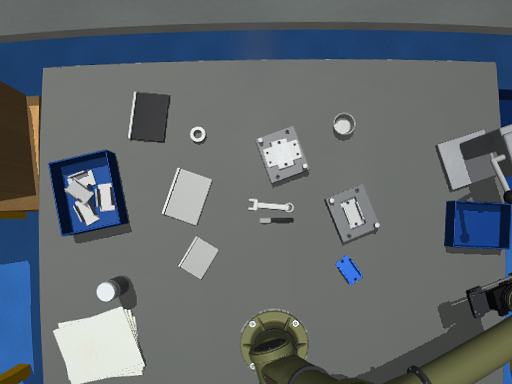

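The scene and top pictures show three plates. In the top picture there is a black one at (150,117), a small grey one at (199,257) and a larger grey one at (187,196). The larger grey one fits: it is not black and is the larger of its colour. The bright bracket sits in the die at (352,212). The blue look-alike at (348,269) stays untouched. I'll confirm this in an enlarged crop.

Run:
```python
import cv2,numpy as np
im=cv2.imread("pics/top0.png")
a=cv2.resize(im[160:250,155:220],None,fx=6,fy=6,interpolation=cv2.INTER_CUBIC)
b=cv2.resize(im[175:265,315:385],None,fx=6,fy=6,interpolation=cv2.INTER_CUBIC)[:540]
cv2.imwrite("pics/crop1.png",np.hstack([a,b])[:, :800]);print(a.shape,b.shape)
```

```text
(540, 390, 3) (540, 420, 3)
```

View pics/crop1.png

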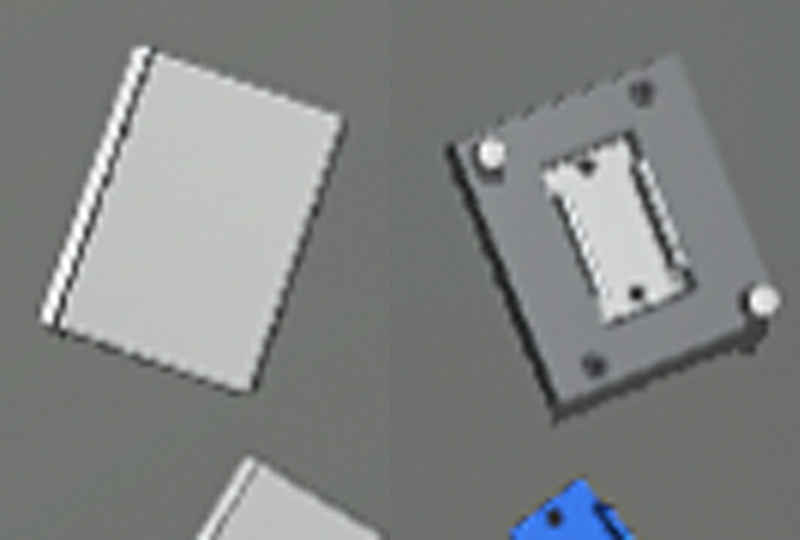

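The crop confirms both: the larger grey plate, with its fence along the left edge, and the bright steel bracket in the die.

```bash
cat > h.py <<'E'
import cv2,numpy as np
from scipy.spatial.transform import Rotation as R
from bench import *
def ray(cam,px,z,T=None):
    c=calibration(cam)
    K=np.array([[c['fx'],0,c['cx']],[0,c['fy'],c['cy']],[0,0,1]])
    n=cv2.undistortPoints(np.array(px,float).reshape(-1,1,2),K,c['dist_coeffs'])[:,0]
    d=np.c_[n,np.ones(len(n))]
    if cam=="wrist":
        M=T@c['hand_eye']; o=M[:3,3]; d=d@M[:3,:3].T
    else:
        Rw=cv2.Rodrigues(c['rvec'])[0]; o=-Rw.T@c['tvec']; d=d@Rw
    z=np.broadcast_to(z,len(d))
    return o+d*((z-o[2])/d[:,2])[:,None]
def pose(s):
    T=np.eye(4);T[:3,:3]=R.from_rotvec(s['tool_rot']).as_matrix();T[:3,3]=s['position'];return T
def fit(model,w):
    m=np.array(model,float);mc=m.mean(0);wc=w[:,:2].mean(0)
    A=(m-mc);B=w[:,:2]-wc
    a=np.arctan2((A[:,0]*B[:,1]-A[:,1]*B[:,0]).sum(),(A*B).sum())
    c,s=np.cos(a),np.sin(a);Q=np.array([[c,-s],[s,c]])
    t=wc-Q@mc; res=w[:,:2]-(m@Q.T+t)
    return t,a,np.abs(res).max()
def delta(goal,yaw,s=None):
    """remaining move in tool axes (in shares) to TCP goal, tool down, jaw axis z at world angle yaw (mod pi)"""
    s=s or get_state();T=pose(s)
    print("lin shares",np.round(T[:3,:3].T@(np.array(goal)-T[:3,3])/.025,2))
    best=None
    for k in(0,np.pi):
        z=np.array([np.cos(yaw+k),np.sin(yaw+k),0]);x=np.array([0,0,-1.]);y=np.cross(z,x)
        rv=R.from_matrix(T[:3,:3].T@np.c_[x,y,z]).as_rotvec()
        print("rot deg",np.round(np.degrees(rv),1))
E
python3 - <<'E'
from h import *
f=lambda p,x0,y0:np.array(p)/6+[x0,y0]-.42
pl=f([(135,47),(42,322),(343,120),(253,390),(62,328),(153,52)],155,160)
print("plate"); w=ray("top",pl,[.022,.022,.012,.012,.022,.022]);print(w.round(4))
# fence: +y is left; corner order
for sg in(1,):
  for m in ([(80,60),(-80,60),(80,-60),(-80,-60),(-80,52),(80,52)],[(-80,60),(80,60),(-80,-60),(80,-60),(80,52),(-80,52)]): print(fit(np.array(m)/1e3,w))
d=f([(490-390,152),(763-390,298),(642-390,92),(595-390,364)],315,175)
w=ray("top",d,[.075,.075,.05,.05]);print(w.round(4))
for m in ([(63,52),(-63,-52),(63,-40),(-63,40)],[(63,52),(-63,-52),(-63,40),(63,-40)]): t,a,r=fit(np.array(m)/1e3,w);print("die",t,a,r)
s=get_state();print(pose(s).round(3))
E
```

```text
plate
[[0.5829 0.3085 0.022 ]
 [0.4333 0.3602 0.022 ]
 [0.5421 0.1956 0.012 ]
 [0.3953 0.246  0.012 ]
 [0.43   0.3492 0.022 ]
 [0.58   0.2986 0.022 ]]
(array([0.48829639, 0.2766303 ]), np.float64(-0.33160120842555313), np.float64(0.0026537842826996894))
(array([0.49945733, 0.30945093]), np.float64(2.8176114576050217), np.float64(0.1457868146539269))
[[ 0.4685 -0.1859  0.075 ]
 [ 0.3898 -0.3295  0.075 ]
 [ 0.5004 -0.272   0.05  ]
 [ 0.3557 -0.2439  0.05  ]]
die [ 0.42860577 -0.25783992] 0.37671652617691365 0.0015103729349982276
die [ 0.42860577 -0.25783992] 0.4037869007895409 0.14652150232072153
[[-0.001  0.953  0.302  0.196]
 [ 0.002  0.302 -0.953 -0.619]
 [-1.    -0.    -0.002  0.222]
 [ 0.     0.     0.     1.   ]]
```

Emit:
play_rows(targets=[{"claw": 0, "linear": [0.2, 1, -0.8], "rotation": [-0.045, 0, 0]}, {"claw": 0, "linear": [0.2, 1, -0.8], "rotation": [0, 0, 0]}, {"claw": 0, "linear": [0.2, 1, -0.8], "rotation": [0, 0, 0]}, {"claw": 0, "linear": [0.2, 1, -0.8], "rotation": [0, 0, 0]}, {"claw": 0, "linear": [0.2, 1, -0.8], "rotation": [0, 0, 0]}, {"claw": 0, "linear": [0.2, 1, -0.8], "rotation": [0, 0, 0]}, {"claw": 0, "linear": [0.2, 1, -0.8], "rotation": [0, 0, 0]}, {"claw": 0, "linear": [0.2, 1, -0.8], "rotation": [0, 0, 0]}, {"claw": 0, "linear": [0.2, 1, -0.8], "rotation": [0, 0, 0]}, {"claw": 0, "linear": [0.2, 1, -0.8], "rotation": [0, 0, 0]}])

```text
time: 0.93
position: [0.354, -0.3364, 0.1636]
tool_rot: [0.936, 1.369, -0.94]
ft_force: [0.8, 0.5, 0.7]
grip_width: 1.002
```

```bash
python3 -c "
from h import *
delta([.4286,-.258,.15],.377+np.pi/2)"
```

```text
lin shares [ 0.53  3.91 -1.86]
rot deg [179.3   0.6   0.5]
rot deg [-0.7 -0.3  0.4]
```

Emit:
play_rows(targets=[{"claw": 0, "linear": [0.1, 1, -0.5], "rotation": [0, 0, 0]}, {"claw": 0, "linear": [0.1, 1, -0.5], "rotation": [0, 0, 0]}, {"claw": 0, "linear": [0.1, 1, -0.5], "rotation": [0, 0, 0]}, {"claw": 0, "linear": [0.1, 0.8, -0.4], "rotation": [0, 0, 0]}, {"claw": 0, "linear": [0, 0, 0], "rotation": [0, 0, 0]}, {"claw": 0, "linear": [0, 0, 0], "rotation": [0, 0, 0]}])

```text
time: 1.43
position: [0.4301, -0.2435, 0.1499]
tool_rot: [0.929, 1.379, -0.929]
ft_force: [0.5, -0.6, -0.1]
grip_width: 1.0
```

Run:
```python
from h import *
s=get_state();np.save("s1.npy",pose(s));im=get_image("wrist")
cv2.imwrite("pics/w1.png",cv2.resize(im,(800,600),interpolation=cv2.INTER_CUBIC))
delta([.4286,-.258,.15],.377+np.pi/2)
```

```text
lin shares [-0.01 -0.28  0.53]
rot deg [180.    0.7   1.1]
rot deg [-0.  -0.7  0.4]
```

View pics/w1.png

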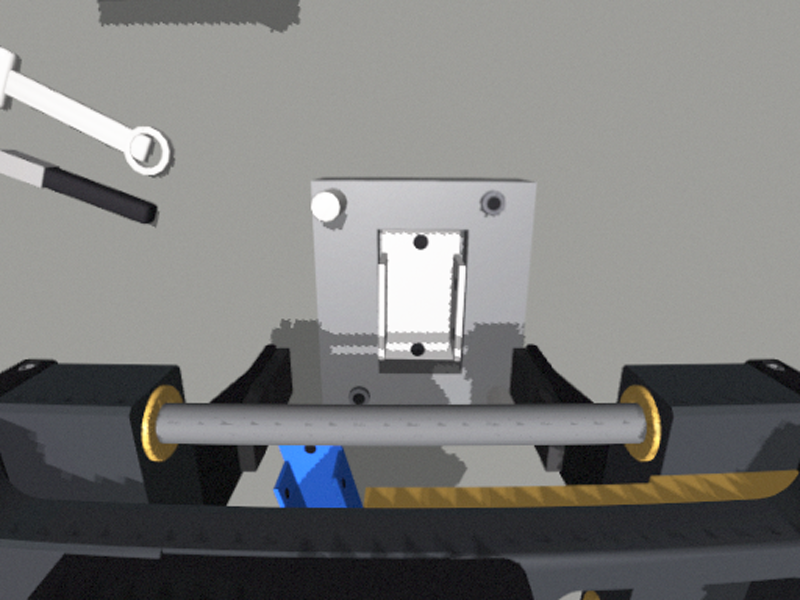

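The wrist view shows the bracket in the die between the fingers. The pillar top is at (327,206), the bolts at (493,203) and (359,396), and the far cavity corners at (378,231) and (467,231).

Run:
```python
from h import *
T=np.load("s1.npy")
px=np.array([(327,206),(493,203),(359,397),(378,231),(467,231),(312,182),(535,183)])/1.5625
m=np.array([(63,52),(63,-40),(-63,40),(47,27),(47,-27),(75,65),(75,-65)])/1e3
w=ray("wrist",px,[.075,.05,.05,.045,.045,.045,.045],T)
t,a,r=fit(m,w);print(t,a,r);print(w.round(4))
# flange tops z=.061 outer edges
f=ray("wrist",np.array([(379,300),(466,300),(386,300),(458,300)])/1.5625,.061,T)[:,:2]
c,s=np.cos(a),np.sin(a);print(((f-t)@np.array([[c,-s],[s,c]])).round(4))
delta([*t,.10],a+np.pi/2)
```

```text
[ 0.4270904  -0.25800746] 0.3718593965502726 0.0010128197543990969
[[ 0.4679 -0.1871  0.075 ]
 [ 0.5007 -0.2719  0.05  ]
 [ 0.3548 -0.2435  0.05  ]
 [ 0.4604 -0.2165  0.045 ]
 [ 0.4799 -0.2655  0.045 ]
 [ 0.473  -0.1709  0.045 ]
 [ 0.5201 -0.2907  0.045 ]]
[[ 0.0083  0.0254]
 [ 0.0087 -0.0253]
 [ 0.0083  0.0213]
 [ 0.0086 -0.0206]]
lin shares [ 1.99 -0.32  0.53]
rot deg [-179.7   -0.7   -1.1]
rot deg [ 0.3 -0.7  0.4]
```

Emit:
play_rows(targets=[{"claw": 0, "linear": [0.4, -0.32, 0.53], "rotation": [0.003, -0.008, 0.004]}, {"claw": 0, "linear": [0.8, 0, 0], "rotation": [0, 0, 0]}, {"claw": 0, "linear": [0.8, 0, 0], "rotation": [0, 0, 0]}, {"claw": 0, "linear": [0.5, 0, 0], "rotation": [0, 0, 0]}, {"claw": 0, "linear": [0.3, 0, 0], "rotation": [0, 0, 0]}, {"claw": 0, "linear": [0, 0, 0], "rotation": [0, 0, 0]}])

```text
time: 1.98
position: [0.4235, -0.2664, 0.0781]
tool_rot: [0.934, 1.356, -0.943]
ft_force: [-0.3, 0.2, 1.0]
grip_width: 0.999
```

```bash
python3 -c "
from h import *
delta([.4271,-.258,.0475],.373+np.pi/2)"
```

```text
lin shares [ 1.22  0.26 -0.27]
rot deg [179.3   0.2  -0.5]
rot deg [-0.7  0.3  0.1]
```

Emit:
play_rows(targets=[{"claw": 0, "linear": [0, 0.26, -0.27], "rotation": [-0.008, 0.003, 0]}, {"claw": 0, "linear": [0.2, 0, 0], "rotation": [0, 0, 0]}, {"claw": 0, "linear": [0, 0, 0], "rotation": [0, 0, 0]}, {"claw": 0, "linear": [0, 0, 0], "rotation": [0, 0, 0]}])

```text
time: 2.32
position: [0.4276, -0.2589, 0.0744]
tool_rot: [0.928, 1.362, -0.932]
ft_force: [-0.1, -0.1, 0.1]
grip_width: 1.004
```

```bash
python3 -c "
from h import *
delta([.4271,-.258,.0475],.373+np.pi/2)"
```

```text
lin shares [ 1.08 -0.   -0.04]
rot deg [ 1.8e+02  1.0e-01 -2.0e-01]
rot deg [-0.   0.1  0.1]
```

Emit:
play_rows(targets=[{"claw": 0, "linear": [0.4, 0, -0.04], "rotation": [0, 0, 0]}, {"claw": 0, "linear": [0.4, 0, 0], "rotation": [0, 0, 0]}, {"claw": 0, "linear": [0.2, 0, 0], "rotation": [0, 0, 0]}, {"claw": 0, "linear": [0.1, 0, 0], "rotation": [0, 0, 0]}, {"claw": 0, "linear": [0, 0, 0], "rotation": [0, 0, 0]}, {"claw": 0, "linear": [0, 0, 0], "rotation": [0, 0, 0]}])

```text
time: 2.82
position: [0.4286, -0.2586, 0.0456]
tool_rot: [0.927, 1.359, -0.932]
ft_force: [-0.6, 0.9, 5.4]
grip_width: 0.997
```

```bash
python3 -c "
from h import *
delta([.4271,-.258,.0475],.373+np.pi/2)"
```

```text
lin shares [-0.07 -0.05 -0.04]
rot deg [-180.     0.     0.4]
rot deg [ 0.   0.3 -0. ]
```

Emit:
play_rows(newtons=25, targets=[{"claw": 0, "linear": [-0.08, -0.05, -0.04], "rotation": [0, 0, 0]}, {"claw": 0, "linear": [0, 0, 0], "rotation": [0, 0, 0]}, {"claw": 1, "linear": [0, 0, 0], "rotation": [0, 0, 0]}, {"claw": 1, "linear": [0, 0, 0], "rotation": [0, 0, 0]}, {"claw": 1, "linear": [0, 0, 0], "rotation": [0, 0, 0]}, {"claw": 1, "linear": [0, 0, 0], "rotation": [0, 0, 0]}, {"claw": 1, "linear": [0, 0, 0], "rotation": [0, 0, 0]}, {"claw": 1, "linear": [0, 0, 0], "rotation": [0, 0, 0]}])

```text
time: 3.48
position: [0.4269, -0.2582, 0.0481]
tool_rot: [0.927, 1.358, -0.932]
ft_force: [0.4, 0.1, -0.1]
grip_width: 0.633
```

Emit:
play_rows(newtons=35, targets=[{"claw": 1, "linear": [0, 0, 0], "rotation": [0, 0, 0]}, {"claw": 1, "linear": [0, 0, 0], "rotation": [0, 0, 0]}, {"claw": 1, "linear": [0, 0, 0], "rotation": [0, 0, 0]}, {"claw": 1, "linear": [0, 0, 0], "rotation": [0, 0, 0]}])

```text
time: 3.82
position: [0.4268, -0.2579, 0.0481]
tool_rot: [0.927, 1.359, -0.932]
ft_force: [0.0, -0.5, -0.2]
grip_width: 0.574
```

Opening is 0.574 × 87 = 50 mm, so the bracket is gripped. I'll lift it.

Emit:
play_rows(targets=[{"claw": 1, "linear": [-0.2, 0, 0], "rotation": [0, 0, 0]}, {"claw": 1, "linear": [-0.4, 0, 0], "rotation": [0, 0, 0]}, {"claw": 1, "linear": [-0.4, 0, 0], "rotation": [0, 0, 0]}, {"claw": 1, "linear": [-0.6, 0, 0], "rotation": [0, 0, 0]}, {"claw": 1, "linear": [-0.6, 0, 0], "rotation": [0, 0, 0]}, {"claw": 1, "linear": [-0.6, 0, 0], "rotation": [0, 0, 0]}, {"claw": 1, "linear": [-0.6, 0, 0], "rotation": [0, 0, 0]}, {"claw": 1, "linear": [-0.4, 0, 0], "rotation": [0, 0, 0]}, {"claw": 1, "linear": [-0.2, 0, 0], "rotation": [0, 0, 0]}, {"claw": 1, "linear": [0, 0, 0], "rotation": [0, 0, 0]}])

```text
time: 4.65
position: [0.4256, -0.2566, 0.1575]
tool_rot: [0.927, 1.36, -0.931]
ft_force: [0.4, 0.2, -1.9]
grip_width: 0.569
```

Run:
```python
from h import *
s=get_state();np.save("s2.npy",pose(s));im=get_image("wrist")
cv2.imwrite("pics/w2.png",cv2.resize(im[:300],(640,375),interpolation=cv2.INTER_CUBIC))
delta([.488,.2766,.15],-.3316+np.pi/2)
```

```text
lin shares [  0.19  10.12 -18.93]
rot deg [-1.396e+02  1.000e-01  3.000e-01]
rot deg [40.4  0.2 -0. ]
```

View pics/w2.png

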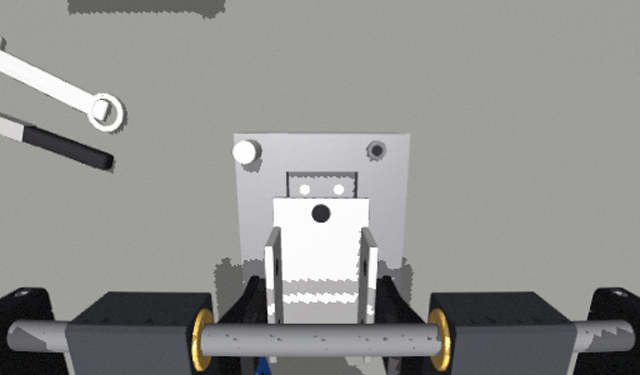

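The bracket is held level with its base out of the cavity (far hole at (321,213)). I'll carry it to the plate.

Emit:
play_rows(targets=[{"claw": 1, "linear": [0, 0.25, -0.4], "rotation": [0, 0, 0]}, {"claw": 1, "linear": [0, 0.5, -0.8], "rotation": [0, 0, 0]}, {"claw": 1, "linear": [0, 0.5, -0.8], "rotation": [0, 0, 0]}, {"claw": 1, "linear": [0, 0.5, -0.8], "rotation": [0, 0, 0]}, {"claw": 1, "linear": [0, 0.5, -0.8], "rotation": [0, 0, 0]}, {"claw": 1, "linear": [0, 0.5, -0.8], "rotation": [0, 0, 0]}, {"claw": 1, "linear": [0, 0.5, -0.8], "rotation": [0, 0, 0]}, {"claw": 1, "linear": [0, 0.5, -0.8], "rotation": [0, 0, 0]}, {"claw": 1, "linear": [0, 0.5, -0.8], "rotation": [0, 0, 0]}, {"claw": 1, "linear": [0, 0.5, -0.8], "rotation": [0, 0, 0]}])

```text
time: 5.53
position: [0.4601, -0.0231, 0.1464]
tool_rot: [0.932, 1.375, -0.944]
ft_force: [0.6, -0.1, -2.1]
grip_width: 0.572
```

```bash
python3 -c "
from h import *
delta([.488,.2766,.15],-.3316+np.pi/2)"
```

```text
lin shares [ -0.13   5.32 -10.8 ]
rot deg [-140.1   -1.2   -0.2]
rot deg [39.9 -0.2  0.9]
```

Emit:
play_rows(targets=[{"claw": 1, "linear": [0, 0.5, -1], "rotation": [0, 0, 0]}, {"claw": 1, "linear": [0, 0.5, -1], "rotation": [0, 0, 0]}, {"claw": 1, "linear": [0, 0.5, -1], "rotation": [0, 0, 0]}, {"claw": 1, "linear": [-0.1, 0.5, -1], "rotation": [0, 0, 0]}, {"claw": 1, "linear": [-0.1, 0.5, -1], "rotation": [0, 0, 0]}, {"claw": 1, "linear": [0, 0.5, -1], "rotation": [0, 0, 0]}, {"claw": 1, "linear": [0, 0.5, -1], "rotation": [0, 0, 0]}, {"claw": 1, "linear": [0, 0.5, -1], "rotation": [0, 0, 0]}, {"claw": 1, "linear": [0, 0.5, -1], "rotation": [0, 0, 0]}, {"claw": 1, "linear": [0, 0.3, -0.6], "rotation": [0, 0, 0]}])

```text
time: 6.37
position: [0.4724, 0.2661, 0.1424]
tool_rot: [0.921, 1.394, -0.948]
ft_force: [-0.2, 1.2, -1.3]
grip_width: 0.57
```

Emit:
play_rows(targets=[{"claw": 1, "linear": [0, 0, 0], "rotation": [0.05, 0, 0]}, {"claw": 1, "linear": [0, 0, 0], "rotation": [0.07, 0, 0]}, {"claw": 1, "linear": [0, 0, 0], "rotation": [0.07, 0, 0]}, {"claw": 1, "linear": [0, 0, 0], "rotation": [0.07, 0, 0]}, {"claw": 1, "linear": [0, 0, 0], "rotation": [0.07, 0, 0]}, {"claw": 1, "linear": [0, 0, 0], "rotation": [0.07, 0, 0]}, {"claw": 1, "linear": [0, 0, 0], "rotation": [0.04, 0, 0]}, {"claw": 1, "linear": [0, 0, 0], "rotation": [0, 0, 0]}])

```text
time: 7.03
position: [0.4573, 0.2793, 0.1335]
tool_rot: [1.422, 1.072, -1.496]
ft_force: [0.6, 0.7, -1.9]
grip_width: 0.573
```

Run:
```python
from h import *
s=get_state();np.save("s3.npy",pose(s));im=get_image("wrist")
cv2.imwrite("pics/w3.png",cv2.resize(im[:320],(800,500),interpolation=cv2.INTER_CUBIC))
delta([.488,.2766,.15],-.3316+np.pi/2)
```

```text
lin shares [-0.74  1.17 -0.29]
rot deg [-179.9   -4.9    1.1]
rot deg [0.  0.7 3.1]
```

View pics/w3.png

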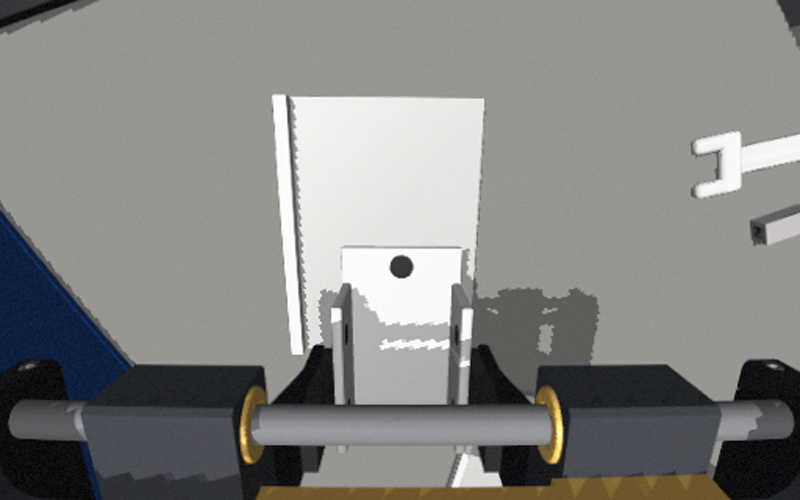

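The plate's far corners are at (273,95) (fence top) and (484,99). The bracket base's far edge runs from (342,248) to (461,248).

Run:
```python
from h import *
T=np.load("s3.npy")
w=ray("wrist",np.array([(273,95),(484,99),(300,354),(472,300)])/1.5625,[.022,.012,.022,.012],T);print(w.round(4))
t,a,r=fit(np.array([(80,60),(80,-60)])/1e3,w[:2]);print("plate",t,a,r)
# bracket front edge in tool frame: plane tool x=.021 (base top)
c=calibration("wrist");H=c['hand_eye'];K=np.array([[c['fx'],0,c['cx']],[0,c['fy'],c['cy']],[0,0,1]])
n=cv2.undistortPoints((np.array([(342,248),(461,248)])/1.5625).reshape(-1,1,2),K,c['dist_coeffs'])[:,0]
d=np.c_[n,np.ones(2)]@H[:3,:3].T;o=H[:3,3];print("edge tool",(o+d*((.021-o[0])/d[:,0])[:,None]).round(4))
```

```text
[[0.5831 0.3083 0.022 ]
 [0.5427 0.1965 0.012 ]
 [0.4316 0.3569 0.022 ]
 [0.4263 0.2377 0.012 ]]
plate [0.48766275 0.27957558] -0.3463387420496077 0.0005675159577737121
edge tool [[ 0.021   0.0448 -0.0237]
 [ 0.021   0.0448  0.0253]]
```

Emit:
play_rows(targets=[{"claw": 1, "linear": [0, 0, 0], "rotation": [0, 0.008, 0.035]}, {"claw": 1, "linear": [0, 0.6, -0.1], "rotation": [0, 0, 0]}, {"claw": 1, "linear": [0, 0.6, -0.1], "rotation": [0, 0, 0]}, {"claw": 1, "linear": [0, 0, 0], "rotation": [0, 0, 0]}, {"claw": 1, "linear": [0, 0, 0], "rotation": [0, 0, 0]}])

```text
time: 7.5
position: [0.4842, 0.2751, 0.1302]
tool_rot: [1.436, 1.042, -1.445]
ft_force: [0.1, 0.5, -1.6]
grip_width: 0.567
```

```bash
python3 -c "
from h import *
delta([.487,.274,.037],-.338+np.pi/2)"
```

```text
lin shares [ 3.73  0.14 -0.01]
rot deg [-178.9   -0.3    0.3]
rot deg [1.1 0.2 0.2]
```

Emit:
play_rows(targets=[{"claw": 1, "linear": [0.3, 0.14, 0], "rotation": [0.012, 0.002, 0.002]}, {"claw": 1, "linear": [0.6, 0, 0], "rotation": [0, 0, 0]}, {"claw": 1, "linear": [0.6, 0, 0], "rotation": [0, 0, 0]}, {"claw": 1, "linear": [0.6, 0, 0], "rotation": [0, 0, 0]}, {"claw": 1, "linear": [0.5, 0, 0], "rotation": [0, 0, 0]}, {"claw": 1, "linear": [0.3, 0, 0], "rotation": [0, 0, 0]}, {"claw": 1, "linear": [0.2, 0, 0], "rotation": [0, 0, 0]}, {"claw": 1, "linear": [0, 0, 0], "rotation": [0, 0, 0]}, {"claw": 1, "linear": [0, 0, 0], "rotation": [0, 0, 0]}])

```text
time: 8.25
position: [0.4866, 0.274, 0.0459]
tool_rot: [1.457, 1.031, -1.461]
ft_force: [-0.7, -0.6, -1.8]
grip_width: 0.574
```

```bash
python3 -c "
from h import *
delta([.487,.274,.037],-.338+np.pi/2)"
```

```text
lin shares [ 0.36  0.02 -0.  ]
rot deg [1.797e+02 4.000e-01 1.000e-01]
rot deg [-0.3 -0.   0.3]
```

Emit:
play_rows(targets=[{"claw": 1, "linear": [0.15, 0, 0], "rotation": [0, 0, 0.003]}, {"claw": 1, "linear": [0.1, 0, 0], "rotation": [0, 0, 0]}, {"claw": 1, "linear": [0.05, 0, 0], "rotation": [0, 0, 0]}, {"claw": 1, "linear": [0, 0, 0], "rotation": [0, 0, 0]}, {"claw": 1, "linear": [0, 0, 0], "rotation": [0, 0, 0]}])

```text
time: 8.67
position: [0.4882, 0.2752, 0.0401]
tool_rot: [1.462, 1.026, -1.454]
ft_force: [0.6, 0.7, -2.9]
grip_width: 0.572
```

Emit:
play_rows(targets=[{"claw": 1, "linear": [0.08, 0, 0], "rotation": [0, 0, 0]}, {"claw": 1, "linear": [0.04, 0, 0], "rotation": [0, 0, 0]}, {"claw": 1, "linear": [0, 0, 0], "rotation": [0, 0, 0]}, {"claw": 1, "linear": [0, 0, 0], "rotation": [0, 0, 0]}])

```text
time: 9.0
position: [0.4888, 0.2754, 0.0376]
tool_rot: [1.464, 1.025, -1.452]
ft_force: [-0.0, 0.4, -2.6]
grip_width: 0.572
```

Emit:
play_rows(targets=[{"claw": 1, "linear": [0.06, 0, 0], "rotation": [0, 0, 0]}, {"claw": 1, "linear": [0.04, 0, 0], "rotation": [0, 0, 0]}, {"claw": 1, "linear": [0, 0, 0], "rotation": [0, 0, 0]}])

```text
time: 9.25
position: [0.4891, 0.2756, 0.0377]
tool_rot: [1.463, 1.024, -1.452]
ft_force: [0.7, -0.4, -2.3]
grip_width: 0.573
```

Emit:
play_rows(targets=[{"claw": 1, "linear": [0.08, 0, 0], "rotation": [0, 0, 0]}, {"claw": 1, "linear": [0.08, 0, 0], "rotation": [0, 0, 0]}, {"claw": 1, "linear": [0.08, 0, 0], "rotation": [0, 0, 0]}])

```text
time: 9.5
position: [0.4896, 0.2759, 0.0371]
tool_rot: [1.461, 1.02, -1.452]
ft_force: [-5.2, -2.6, 14.7]
grip_width: 0.568
```

Contact with the plate (about 15 N). I'll relax the push, then open.

Emit:
play_rows(targets=[{"claw": 1, "linear": [-0.02, 0, 0], "rotation": [0, 0, 0]}, {"claw": 1, "linear": [0, 0, 0], "rotation": [0, 0, 0]}])

```text
time: 9.67
position: [0.49, 0.2763, 0.0385]
tool_rot: [1.462, 1.02, -1.451]
ft_force: [-0.2, -1.0, -2.5]
grip_width: 0.568
```

Emit:
play_rows(targets=[{"claw": 0, "linear": [0, 0, 0], "rotation": [0, 0, 0]}, {"claw": 0, "linear": [0, 0, 0], "rotation": [0, 0, 0]}, {"claw": 0, "linear": [0, 0, 0], "rotation": [0, 0, 0]}, {"claw": 0, "linear": [0, 0, 0], "rotation": [0, 0, 0]}, {"claw": 0, "linear": [0, 0, 0], "rotation": [0, 0, 0]}, {"claw": 0, "linear": [0, 0, 0], "rotation": [0, 0, 0]}, {"claw": 0, "linear": [0, 0, 0], "rotation": [0, 0, 0]}])

```text
time: 10.25
position: [0.4909, 0.2767, 0.038]
tool_rot: [1.464, 1.021, -1.45]
ft_force: [-0.5, 0.6, -0.3]
grip_width: 0.968
```

Emit:
play_rows(targets=[{"claw": 0, "linear": [-0.3, 0, 0], "rotation": [0, 0, 0]}, {"claw": 0, "linear": [-0.6, 0, 0], "rotation": [0, 0, 0]}, {"claw": 0, "linear": [-0.8, 0, 0], "rotation": [0, 0, 0]}, {"claw": 0, "linear": [-0.8, 0, 0], "rotation": [0, 0, 0]}, {"claw": 0, "linear": [-0.8, 0, 0], "rotation": [0, 0, 0]}, {"claw": 0, "linear": [-0.8, 0, 0], "rotation": [0, 0, 0]}, {"claw": 0, "linear": [-0.8, -0.8, 0], "rotation": [0, 0, 0]}, {"claw": 0, "linear": [0, -0.8, 0], "rotation": [0, 0, 0]}, {"claw": 0, "linear": [0, 0, 0], "rotation": [0, 0, 0]}, {"claw": 0, "linear": [0, 0, 0], "rotation": [0, 0, 0]}])

```text
time: 11.08
position: [0.4513, 0.2908, 0.1706]
tool_rot: [1.466, 1.02, -1.448]
ft_force: [-0.1, -0.3, -0.2]
grip_width: 0.998
```

Run:
```python
from h import *
s=get_state();np.save("s4.npy",pose(s));im=get_image("wrist");t=get_image("top");cv2.imwrite("pics/top1.png",t)
cv2.imwrite("pics/w4.png",cv2.resize(im[:320],(800,500),interpolation=cv2.INTER_CUBIC))
# bystander changes, by image difference
d=cv2.absdiff(t,cv2.imread("pics/top0.png")).max(2)
for n,(x,y) in dict(blank=(282,153),wrench=(270,206),marker=(276,220),collar=(198,134),tin=(344,125)).items(): print(n,(d[y-12:y+12,x-20:x+20]>40).sum())
```

```text
blank 0
wrench 0
marker 0
collar 0
tin 0
```

View pics/w4.png

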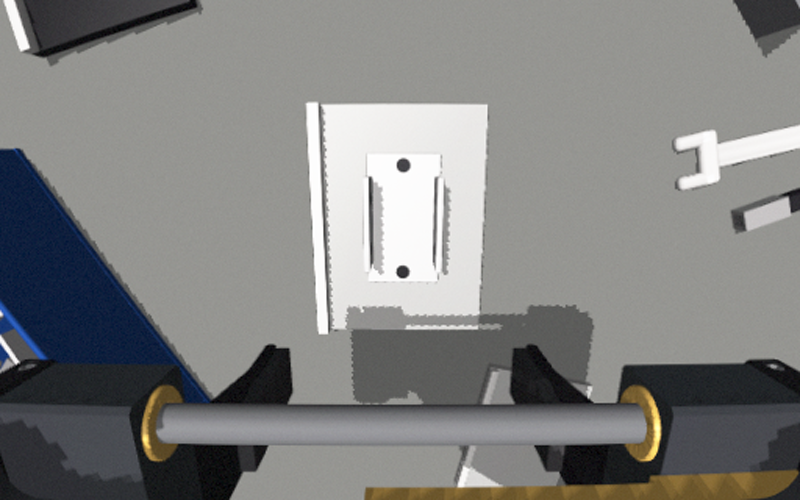

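The bracket lies flat on the plate, flanges up. Its base holes are at (403,165) and (403,271), and the plate corners at (307,103), (487,104), (328,333) and (479,329). I'll check the numbers before handing in.

Run:
```python
from h import *
T=np.load("s4.npy")
w=ray("wrist",np.array([(307,103),(487,104),(318,333),(479,329)])/1.5625,[.022,.012,.022,.012],T)
t,a,r=fit(np.array([(80,60),(80,-60),(-80,60),(-80,-60)])/1e3,w)
b=ray("wrist",np.array([(403,165),(403,271)])/1.5625,.016,T)[:,:2];c,s=np.cos(a),np.sin(a)
p=(b-t)@np.array([[c,-s],[s,c]]);v=p[0]-p[1];print(t,a,r,p.mean(0),np.arctan2(v[1],v[0]))
if np.all(np.abs(p.mean(0)-[0,-.003])<[.02,.015]): print(close_job())
```

```text
[0.48789334 0.27898857] -0.34127575438357055 0.0010004526730712782 [ 0.00304414 -0.00279762] -0.0017857536463482338
the job is handed in; nothing more can be done
None
```

I gripped the bracket across its flanges, lifted it straight out of the die, carried it to the larger grey plate and set it down. I then opened the gripper, backed it off about 13 cm above the plate, and handed the job in at about 11 s.

**Bracket:** the last wrist picture shows it lying flat, flanges up. Its centre is about 3 mm from the plate's middle along the fence and −3 mm across it. Its long side is within 0.002 rad of the fence.

**Other items:** the top camera saw no change at the blank, wrench, marker, collar or tin.

**Contacts on the way:**
- The fingertips touched the die's top at about 5 N, so I raised them 2 mm before gripping.
- The set-down pressed at about 15 N, and I relaxed it before letting go.

No check failed or disagreed. The hand-in gives no verdict.

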